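Gauge the slot of a slab mould with stepped leaves

ROBOT

A 6-joint arm with a two-finger parallel gripper is mounted at the origin on the work surface. World frame = base frame: x ahead of the robot, y to its left, z up, the work surface at z = 0. Lengths are in m, angles in rad, forces in N, time in s.
With the tool pointing down it reaches from about 0.375 to 0.9 m from the base axis. Payload 3.1 kg.
Tool frame: the origin (TCP) lies midway between the tips of the shut fingers; the grasp point (between the pads) lies robot.grip_depth behind it (robot.grip_depth is the distance from the TCP to the grasp point, in m); z points along the fingers, y is the line along which they close (so a half turn about z gives the same grasp; the last joint's range is limited). The gripper opens to 87 mm and grips with 3 to 60 N. Pads are 19 mm wide; open, the fingers measure 117 mm over their backs; the gripper's body (75 mm by 190 mm) begins 51 mm behind the grasp point.
Start: joints at [0.971, 0.527, 1.433, -0, 1.181, -0.178], TCP at [0.256, 0.57, 0.223] pointing down, gripper open.
Joint ranges: [-3.08, 3.08], [-0.75, 2.2], [0.22, 2.44], [-1.43, 4.57], [0, 2.65], [-2.85, 2.85]. Speed limits (rad/s): [2.79, 2.79, 3.14, 3.14, 3.14, 3.14].

INTERFACE

Orientations are given as a unit quaternion [x, y, z, w].
In Python, from station import robot gives the robot as it stands.
- The arm moves only by the shell command python3 -m jog 'ROWS' [FORCE]. ROWS is JSON, a list of rows, each an object with "claw": the opening, from 0 (shut) to 1 (fully open); "slide": the shift along the tool's x, y, z normalised to -1 to 1, where 1 is 1000 mm, a list of three; "twist": the turn about the tool's z normalised to -1 to 1, where 1 is 2 pi rad. A call has 1 to 8 rows; each row is the pose to reach, as a shift and turn from the pose commanded when the call began, along the tool's axes at that moment, turning the shorter way round; what a row does not reach only later rows make up. A row lasts 1/12 s, in which the tool goes at most 41.7 mm and 7.16 degrees, less where a joint would pass 70% of its speed; a pose out of reach is approached as far as the arm can. A call with a number of a shift or a turn outside -1 to 1 is refused whole. A call with a gripper value outside its range is refused whole. The fingers move at their own pace and stop on an object; FORCE is the grip in N (left out, the last holds). Time passes only in rows, so rows that repeat a pose let the fingers close. It gives the time, the measured TCP pose, the force, the opening and the grip force at its end, in the units of the state.
- robot.get_state(): the state, without advancing time (a new reading comes with each control period).
- robot.camera(name): name is "side" or "top" or "wrist"; returns the picture (400x640x3 uint8, blue, green, red); there is no depth.
- robot.camera_params(name): a dict with "K" (3x3 intrinsics, pixels), "D" ([k1, k2, p1, p2, k3] as OpenCV has them; the pictures are not rectified), "R" (3x3) and "t" (3): a world point X has camera coordinates R X + t; the wrist camera has in their place "tool_from_camera" (4x4, takes a point from camera to tool coordinates, whose origin is the TCP and whose axes are the flange's). Camera axes: x right, y down, z forward; pixel columns grow to the right and rows downward; lengths in m; the calibration is good to about 2 mm. A picture is of the moment at which its call begins: read the wrist's pose just before it. camera_params takes no time and is no camera call.
- robot.job_done(): hands the job in; it is judged then, once.
The state is a dict: "time": time; "q": joint angles; "dq": joint speeds; "joint_efforts": joint torques, N m; "ee_pos": TCP position; "orientation": TCP orientation; "ft_force": force on the tool from outside, world axes, zero at the start; "wrist_torque": the same for the moment, N m; "gripper_width": opening from 0.0 (shut) to 1.0 (fully open); "grasp_force": force on a finger pad.
Only numpy, scipy, OpenCV 4.12 (cv2) and the standard library are available. Lean on these libraries where they do the work, as an engineer would, in place of code of your own. Each camera call takes 0.05 s, during which the arm holds its last target. There are 200 camera calls.

TASK

The slot of the slab mould on the white bench pad narrows part-way down; find out how narrow by trying the four gauge leaves in it one at a time, starting with the thinnest and working up without skipping any: push each leaf that passes the narrowing well down, nearly to its shoulders, then hang it back on the long rack. The first leaf that goes into the mouth but binds at the narrowing is the answer: leave it standing there on its own, square and centred in the slot, with the other three hanging on the rack. Never force a leaf, and leave the trough and the bottle where they are.

Things in the scene. Friction and masses are not known exactly. Their poses are not given: they have to be found in the camera images.
- pad: thin white paper bench pad, 200 x 150 x 1 mm, fixed; origin at its centre. The mould to measure stands on it (origins within 60 mm); the other two are spares over 150 mm away. A leaf that passes the narrowing has 1.4 mm total clearance there; the first that binds is 1.6 mm too thick, has 1.4 mm in the slot above, and stops hard about 23 mm down; thicker ones stop at the mouth. A passing leaf, if off-centre or skewed, catches too
- mould_a: one of 3 alike white slab moulds, fixed: base 100 x 90 x 10 mm, on it a block 80 (x) x 48 (y) mm, top 75 mm above the bench. Slot along x, open at top and ends, centred on y = 0; mouth edges bevelled 3 mm at 45 deg. 22 mm below the top it narrows by 1.5 mm a side (45-deg ledges) to an unknown width (between 5 and 12 mm), down to 20 mm above the bench. Origin: centre of underside, z up
- mould_b: one of 3 alike white slab moulds, fixed: base 100 x 90 x 10 mm, on it a block 80 (x) x 48 (y) mm, top 75 mm above the bench. Slot along x, open at top and ends, centred on y = 0; mouth edges bevelled 3 mm at 45 deg. 22 mm below the top it narrows by 1.5 mm a side (45-deg ledges) to an unknown width (between 5 and 12 mm), down to 20 mm above the bench. Origin: centre of underside, z up
- mould_c: one of 3 alike white slab moulds, fixed: base 100 x 90 x 10 mm, on it a block 80 (x) x 48 (y) mm, top 75 mm above the bench. Slot along x, open at top and ends, centred on y = 0; mouth edges bevelled 3 mm at 45 deg. 22 mm below the top it narrows by 1.5 mm a side (45-deg ledges) to an unknown width (between 5 and 12 mm), down to 20 mm above the bench. Origin: centre of underside, z up
- leaf_1: gauge leaf 1 of 4 (thinnest), loose, about 80 g: steel blade 4 mm thick (y), 30 wide (x), 42 long, below a grey head 66 mm long (x; thicker leaf, longer head), 20 thick (y), 34 high (42 to 76 mm above origin; its underside is the shoulder). Origin: centre of the blade's lower edge, z up. Hung, the origin is 23 mm above the bench. Grip the head across y
- leaf_2: gauge leaf 2 of 4 (second), loose, about 95 g: steel blade 7 mm thick (y), 30 wide (x), 42 long, below a grey head 78 mm long (x; thicker leaf, longer head), 20 thick (y), 34 high (42 to 76 mm above origin; its underside is the shoulder). Origin: centre of the blade's lower edge, z up. Hung, the origin is 23 mm above the bench. Grip the head across y
- leaf_3: gauge leaf 3 of 4 (third), loose, about 110 g: steel blade 10 mm thick (y), 30 wide (x), 42 long, below a grey head 90 mm long (x; thicker leaf, longer head), 20 thick (y), 34 high (42 to 76 mm above origin; its underside is the shoulder). Origin: centre of the blade's lower edge, z up. Hung, the origin is 23 mm above the bench. Grip the head across y
- leaf_4: gauge leaf 4 of 4 (thickest), loose, about 125 g: steel blade 13 mm thick (y), 30 wide (x), 42 long, below a grey head 102 mm long (x; thicker leaf, longer head), 20 thick (y), 34 high (42 to 76 mm above origin; its underside is the shoulder). Origin: centre of the blade's lower edge, z up. Hung, the origin is 23 mm above the bench. Grip the head across y
- rack: the long rack: two parallel aluminium rails along y (8 mm wide, inner edges 44 mm apart, tops 65 mm above the bench) on a fixed base. A leaf hangs blade between the rails, head across both (along x), anywhere along y. Origin: centre of underside, z up. Rails 270 mm long; the four leaves hang on it in random order, 60 mm apart
- trough: bystander: white open two-part trough, 85 x 125 x 40 mm; origin: centre of underside
- bottle: bystander: amber bottle, 70 mm across, 150 mm high; origin: centre of underside
Mind the look-alikes: they are no part of the job. What is shaped like the leaf_3 but orange or red is not meant.

How it is judged:
On the way, in this order (a step that is already met when the one before it is completed fails the run):
1. the thinnest leaf has gone at least 30 mm down the slot of the mould on the pad, past the narrowing (((horizontal distance between mould_a and pad below 0.06 m and x of leaf_1 in the frame of mould_a between -0.03 and 0.03 m and y of leaf_1 in the frame of mould_a between -0.006 and 0.006 m and z of leaf_1 in the frame of mould_a below 0.045 m) or (horizontal distance between mould_b and pad below 0.06 m and x of leaf_1 in the frame of mould_b between -0.03 and 0.03 m and y of leaf_1 in the frame of mould_b between -0.006 and 0.006 m and z of leaf_1 in the frame of mould_b below 0.045 m) or (horizontal distance between mould_c and pad below 0.06 m and x of leaf_1 in the frame of mould_c between -0.03 and 0.03 m and y of leaf_1 in the frame of mould_c between -0.006 and 0.006 m and z of leaf_1 in the frame of mould_c below 0.045 m))), for 0.05 s.
2. the second leaf has been tried in the same slot, at least 18 mm down it (((horizontal distance between mould_a and pad below 0.06 m and x of leaf_2 in the frame of mould_a between -0.03 and 0.03 m and y of leaf_2 in the frame of mould_a between -0.006 and 0.006 m and z of leaf_2 in the frame of mould_a below 0.057 m) or (horizontal distance between mould_b and pad below 0.06 m and x of leaf_2 in the frame of mould_b between -0.03 and 0.03 m and y of leaf_2 in the frame of mould_b between -0.006 and 0.006 m and z of leaf_2 in the frame of mould_b below 0.057 m) or (horizontal distance between mould_c and pad below 0.06 m and x of leaf_2 in the frame of mould_c between -0.03 and 0.03 m and y of leaf_2 in the frame of mould_c between -0.006 and 0.006 m and z of leaf_2 in the frame of mould_c below 0.057 m))), for 0.05 s.
3. the third leaf has been tried likewise; or, if the second one binds, it stands in the slot free of the fingers (((horizontal distance between mould_a and pad below 0.06 m and x of leaf_3 in the frame of mould_a between -0.03 and 0.03 m and y of leaf_3 in the frame of mould_a between -0.006 and 0.006 m and z of leaf_3 in the frame of mould_a below 0.057 m) or (horizontal distance between mould_b and pad below 0.06 m and x of leaf_3 in the frame of mould_b between -0.03 and 0.03 m and y of leaf_3 in the frame of mould_b between -0.006 and 0.006 m and z of leaf_3 in the frame of mould_b below 0.057 m) or (horizontal distance between mould_c and pad below 0.06 m and x of leaf_3 in the frame of mould_c between -0.03 and 0.03 m and y of leaf_3 in the frame of mould_c between -0.006 and 0.006 m and z of leaf_3 in the frame of mould_c below 0.057 m) or ((horizontal distance between mould_a and pad below 0.06 m and x of leaf_2 in the frame of mould_a between -0.03 and 0.03 m and y of leaf_2 in the frame of mould_a between -0.001 and 0.001 m and z of leaf_2 in the frame of mould_a between 0.047 and 0.055 m and angle between leaf_2's own z axis and vertical below 0.12 rad and angle between the x axis of leaf_2 and the x axis of mould_a, either way round below 0.05 rad and linear speed of leaf_2 below 0.02 m/s) and contact force between the fingers and leaf_2 below 0.1 N) or ((horizontal distance between mould_b and pad below 0.06 m and x of leaf_2 in the frame of mould_b between -0.03 and 0.03 m and y of leaf_2 in the frame of mould_b between -0.001 and 0.001 m and z of leaf_2 in the frame of mould_b between 0.047 and 0.055 m and angle between leaf_2's own z axis and vertical below 0.12 rad and angle between the x axis of leaf_2 and the x axis of mould_b, either way round below 0.05 rad and linear speed of leaf_2 below 0.02 m/s) and contact force between the fingers and leaf_2 below 0.1 N) or ((horizontal distance between mould_c and pad below 0.06 m and x of leaf_2 in the frame of mould_c between -0.03 and 0.03 m and y of leaf_2 in the frame of mould_c between -0.001 and 0.001 m and z of leaf_2 in the frame of mould_c between 0.047 and 0.055 m and angle between leaf_2's own z axis and vertical below 0.12 rad and angle between the x axis of leaf_2 and the x axis of mould_c, either way round below 0.05 rad and linear speed of leaf_2 below 0.02 m/s) and contact force between the fingers and leaf_2 below 0.1 N))), for 0.2 s.
At the end, for the whole second after the job is handed in: One of the leaves stands still in the slot of the mould on the pad, stopped by the narrowing (lower edge 47 to 55 mm above the bench, within 1 mm of the slot's mid-plane, within 0.05 rad of its direction); the three others hang upright on the long rack (within 15 mm across, 135 mm along) (((((horizontal distance between mould_a and pad below 0.06 m and x of leaf_2 in the frame of mould_a between -0.03 and 0.03 m and y of leaf_2 in the frame of mould_a between -0.001 and 0.001 m and z of leaf_2 in the frame of mould_a between 0.047 and 0.055 m and angle between leaf_2's own z axis and vertical below 0.12 rad and angle between the x axis of leaf_2 and the x axis of mould_a, either way round below 0.05 rad and linear speed of leaf_2 below 0.02 m/s) or (horizontal distance between mould_b and pad below 0.06 m and x of leaf_2 in the frame of mould_b between -0.03 and 0.03 m and y of leaf_2 in the frame of mould_b between -0.001 and 0.001 m and z of leaf_2 in the frame of mould_b between 0.047 and 0.055 m and angle between leaf_2's own z axis and vertical below 0.12 rad and angle between the x axis of leaf_2 and the x axis of mould_b, either way round below 0.05 rad and linear speed of leaf_2 below 0.02 m/s) or (horizontal distance between mould_c and pad below 0.06 m and x of leaf_2 in the frame of mould_c between -0.03 and 0.03 m and y of leaf_2 in the frame of mould_c between -0.001 and 0.001 m and z of leaf_2 in the frame of mould_c between 0.047 and 0.055 m and angle between leaf_2's own z axis and vertical below 0.12 rad and angle between the x axis of leaf_2 and the x axis of mould_c, either way round below 0.05 rad and linear speed of leaf_2 below 0.02 m/s)) and (x of leaf_1 in the frame of rack between -0.015 and 0.015 m and y of leaf_1 in the frame of rack between -0.135 and 0.135 m and z of leaf_1 in the frame of rack between 0.018 and 0.028 m and angle between leaf_1's own z axis and vertical below 0.12 rad and linear speed of leaf_1 below 0.02 m/s) and (x of leaf_3 in the frame of rack between -0.015 and 0.015 m and y of leaf_3 in the frame of rack between -0.135 and 0.135 m and z of leaf_3 in the frame of rack between 0.018 and 0.028 m and angle between leaf_3's own z axis and vertical below 0.12 rad and linear speed of leaf_3 below 0.02 m/s) and (x of leaf_4 in the frame of rack between -0.015 and 0.015 m and y of leaf_4 in the frame of rack between -0.135 and 0.135 m and z of leaf_4 in the frame of rack between 0.018 and 0.028 m and angle between leaf_4's own z axis and vertical below 0.12 rad and linear speed of leaf_4 below 0.02 m/s)) or (((horizontal distance between mould_a and pad below 0.06 m and x of leaf_3 in the frame of mould_a between -0.03 and 0.03 m and y of leaf_3 in the frame of mould_a between -0.001 and 0.001 m and z of leaf_3 in the frame of mould_a between 0.047 and 0.055 m and angle between leaf_3's own z axis and vertical below 0.12 rad and angle between the x axis of leaf_3 and the x axis of mould_a, either way round below 0.05 rad and linear speed of leaf_3 below 0.02 m/s) or (horizontal distance between mould_b and pad below 0.06 m and x of leaf_3 in the frame of mould_b between -0.03 and 0.03 m and y of leaf_3 in the frame of mould_b between -0.001 and 0.001 m and z of leaf_3 in the frame of mould_b between 0.047 and 0.055 m and angle between leaf_3's own z axis and vertical below 0.12 rad and angle between the x axis of leaf_3 and the x axis of mould_b, either way round below 0.05 rad and linear speed of leaf_3 below 0.02 m/s) or (horizontal distance between mould_c and pad below 0.06 m and x of leaf_3 in the frame of mould_c between -0.03 and 0.03 m and y of leaf_3 in the frame of mould_c between -0.001 and 0.001 m and z of leaf_3 in the frame of mould_c between 0.047 and 0.055 m and angle between leaf_3's own z axis and vertical below 0.12 rad and angle between the x axis of leaf_3 and the x axis of mould_c, either way round below 0.05 rad and linear speed of leaf_3 below 0.02 m/s)) and (x of leaf_1 in the frame of rack between -0.015 and 0.015 m and y of leaf_1 in the frame of rack between -0.135 and 0.135 m and z of leaf_1 in the frame of rack between 0.018 and 0.028 m and angle between leaf_1's own z axis and vertical below 0.12 rad and linear speed of leaf_1 below 0.02 m/s) and (x of leaf_2 in the frame of rack between -0.015 and 0.015 m and y of leaf_2 in the frame of rack between -0.135 and 0.135 m and z of leaf_2 in the frame of rack between 0.018 and 0.028 m and angle between leaf_2's own z axis and vertical below 0.12 rad and linear speed of leaf_2 below 0.02 m/s) and (x of leaf_4 in the frame of rack between -0.015 and 0.015 m and y of leaf_4 in the frame of rack between -0.135 and 0.135 m and z of leaf_4 in the frame of rack between 0.018 and 0.028 m and angle between leaf_4's own z axis and vertical below 0.12 rad and linear speed of leaf_4 below 0.02 m/s)) or (((horizontal distance between mould_a and pad below 0.06 m and x of leaf_4 in the frame of mould_a between -0.03 and 0.03 m and y of leaf_4 in the frame of mould_a between -0.001 and 0.001 m and z of leaf_4 in the frame of mould_a between 0.047 and 0.055 m and angle between leaf_4's own z axis and vertical below 0.12 rad and angle between the x axis of leaf_4 and the x axis of mould_a, either way round below 0.05 rad and linear speed of leaf_4 below 0.02 m/s) or (horizontal distance between mould_b and pad below 0.06 m and x of leaf_4 in the frame of mould_b between -0.03 and 0.03 m and y of leaf_4 in the frame of mould_b between -0.001 and 0.001 m and z of leaf_4 in the frame of mould_b between 0.047 and 0.055 m and angle between leaf_4's own z axis and vertical below 0.12 rad and angle between the x axis of leaf_4 and the x axis of mould_b, either way round below 0.05 rad and linear speed of leaf_4 below 0.02 m/s) or (horizontal distance between mould_c and pad below 0.06 m and x of leaf_4 in the frame of mould_c between -0.03 and 0.03 m and y of leaf_4 in the frame of mould_c between -0.001 and 0.001 m and z of leaf_4 in the frame of mould_c between 0.047 and 0.055 m and angle between leaf_4's own z axis and vertical below 0.12 rad and angle between the x axis of leaf_4 and the x axis of mould_c, either way round below 0.05 rad and linear speed of leaf_4 below 0.02 m/s)) and (x of leaf_1 in the frame of rack between -0.015 and 0.015 m and y of leaf_1 in the frame of rack between -0.135 and 0.135 m and z of leaf_1 in the frame of rack between 0.018 and 0.028 m and angle between leaf_1's own z axis and vertical below 0.12 rad and linear speed of leaf_1 below 0.02 m/s) and (x of leaf_2 in the frame of rack between -0.015 and 0.015 m and y of leaf_2 in the frame of rack between -0.135 and 0.135 m and z of leaf_2 in the frame of rack between 0.018 and 0.028 m and angle between leaf_2's own z axis and vertical below 0.12 rad and linear speed of leaf_2 below 0.02 m/s) and (x of leaf_3 in the frame of rack between -0.015 and 0.015 m and y of leaf_3 in the frame of rack between -0.135 and 0.135 m and z of leaf_3 in the frame of rack between 0.018 and 0.028 m and angle between leaf_3's own z axis and vertical below 0.12 rad and linear speed of leaf_3 below 0.02 m/s)))); the robot touches nothing.
It fails at once if a leaf forced against a mould with more than 60 N (contact force between any of leaf_1, leaf_2, leaf_3, leaf_4 and mould_a above 60 N or contact force between any of leaf_1, leaf_2, leaf_3, leaf_4 and mould_b above 60 N or contact force between any of leaf_1, leaf_2, leaf_3, leaf_4 and mould_c above 60 N).
It fails at once if a bystander moved by more than 30 mm (distance of any of trough, bottle from where it was at the start of the episode above 0.03 m).
It also fails if it takes over 70 s, if anything falls off the work surface, if the arm or the gripper's body presses on something with over 40 N, if the wrist force passes 120 N, or if a joint passes its speed limit or range.

## Working session

There is one attempt and no reset: what is moved stays moved. The work goes in short steps, Python scripts to look and compute and a shell command to move; the robot and the scene stay as the last step left them, time stands still between calls to the robot, and variables do not carry over. Pictures are saved under pics/ and viewed, at most 10 in all, crops included, and the job is handed in when it is done.

```bash
mkdir -p pics; ls
python3 - <<'E'
from station import robot
import cv2,numpy as np
s=robot.get_state();print({k:np.round(v,3).tolist() for k,v in s.items()},robot.grip_depth)
for n in["top","side"]:
    im=robot.camera(n);cv2.imwrite(f"pics/{n}0.png",im)
for n in["top","side","wrist"]:
    p=robot.camera_params(n);print(n,{k:np.round(v,4).tolist() for k,v in p.items()})
E
```

```text
pics
{'time': 0.0, 'q': [0.971, 0.528, 1.434, -0.0, 1.181, -0.179], 'dq': [-0.0, -0.001, -0.001, -0.0, -0.0, 0.0], 'joint_efforts': [0.0, -44.004, -17.66, 0.063, 0.058, -0.0], 'ee_pos': [0.255, 0.57, 0.222], 'orientation': [0.209, 0.978, -0.001, -0.0], 'ft_force': [-0.065, -0.175, -0.722], 'wrist_torque': [0.038, -0.002, 0.021], 'grasp_force': 0.0, 'gripper_width': 0.994} 0.0187
top {'K': [[506.8395, 0.0, 317.1926], [0.0, 506.8395, 198.521], [0.0, 0.0, 1.0]], 'D': [-0.0392, 0.0, 0.0, 0.0, 0.0], 'R': [[0.0047, -1.0, -0.0087], [-0.982, -0.0029, -0.1889], [0.1889, 0.0094, -0.982]], 't': [0.0213, 0.5689, 1.1531]}
side {'K': [[499.6315, 0.0, 318.2079], [0.0, 499.6315, 213.14], [0.0, 0.0, 1.0]], 'D': [-0.11, 0.0, 0.0, 0.0, 0.0], 'R': [[0.9824, -0.1866, -0.0046], [-0.128, -0.6554, -0.7443], [0.1359, 0.7318, -0.6678]], 't': [-0.5508, 0.1093, 1.2471]}
wrist {'K': [[333.9181, 0.0, 322.377], [0.0, 333.9181, 204.2338], [0.0, 0.0, 1.0]], 'D': [-0.0473, 0.0, 0.0, 0.0, 0.0], 'tool_from_camera': [[-0.0016, -0.9588, -0.2841, 0.0783], [1.0, -0.0014, -0.001, 0.0005], [0.0006, -0.2841, 0.9588, -0.1617], [0.0, 0.0, 0.0, 1.0]]}
```

View pics/top0.png

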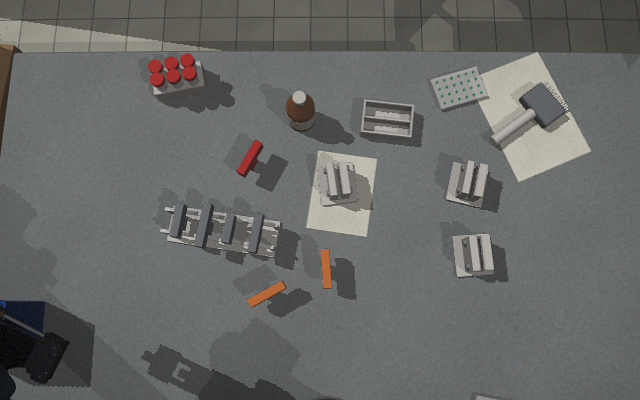

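View pics/side0.png

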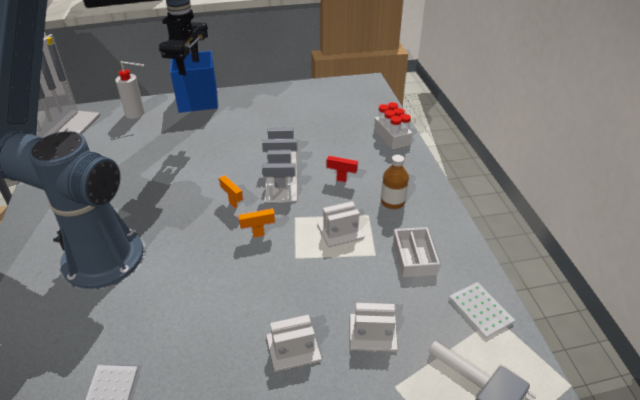

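Top view: the rack is around px (168–280, 205–255), with four grey heads at about x = 177, 205, 229 and 257. The mould on the pad is at about (338,183), with its slot close to image-vertical. The red and orange look-alikes are off to the side. Next I enlarge and measure.

```bash
cat > h.py <<'E'
from station import robot
import cv2,numpy as np
from scipy.spatial.transform import Rotation as Ro
def cam(n):
    p=robot.camera_params(n)
    K,D=np.array(p["K"]),np.array(p["D"])
    if n=="wrist":
        s=robot.get_state();T=np.eye(4);T[:3,:3]=Ro.from_quat(s["orientation"]).as_matrix();T[:3,3]=s["ee_pos"]
        M=T@np.array(p["tool_from_camera"]);R=M[:3,:3].T;t=-R@M[:3,3]
    else: R,t=np.array(p["R"]),np.array(p["t"])
    return K,D,R,t
def ray(c,uv,z):
    K,D,R,t=c
    u=cv2.undistortPoints(np.array(uv,float).reshape(-1,1,2),K,D)[:,0]
    d=np.c_[u,np.ones(len(u))]@R; o=-R.T@t
    return (o+d*((z-o[2])/d[:,2])[:,None])
def proj(c,X):
    K,D,R,t=c
    return cv2.projectPoints(np.array(X,float).reshape(-1,1,3),cv2.Rodrigues(R)[0],t,K,D)[0][:,0]
def rect(P):
    "centre, long-axis angle (mod pi), sizes (mm) of world pts"
    (c,(w,h),a)=cv2.minAreaRect((P[:,:2]*1000).astype(np.float32))
    if h>w: a+=90;w,h=h,w
    return np.round(c,1),round((a+90)%180-90,2),(round(w,1),round(h,1))
E
python3 - <<'E'
from h import *
im=cv2.imread("pics/top0.png");c=cam("top")
cr=im[140:265,155:385];cv2.imwrite("pics/c1.png",cv2.resize(cr,None,fx=3.4,fy=3.4,interpolation=cv2.INTER_CUBIC))
for uv in[(177,221),(205,226),(229,229),(257,233)]: print(uv,im[uv[1],uv[0]],ray(c,[uv],.099).round(3))
print(im[240,215],im[300,200],ray(c,[(338,180)],.075).round(3))
E
```

```text
(177, 221) [113 109 108] [[0.507 0.343 0.099]]
(205, 226) [109 106 105] [[0.496 0.278 0.099]]
(229, 229) [108 105 102] [[0.489 0.223 0.099]]
(257, 233) [111 108 106] [[0.48  0.159 0.099]]
[ 98 100 100] [116 115 113] [[ 0.609 -0.026  0.075]]
```

View pics/c1.png

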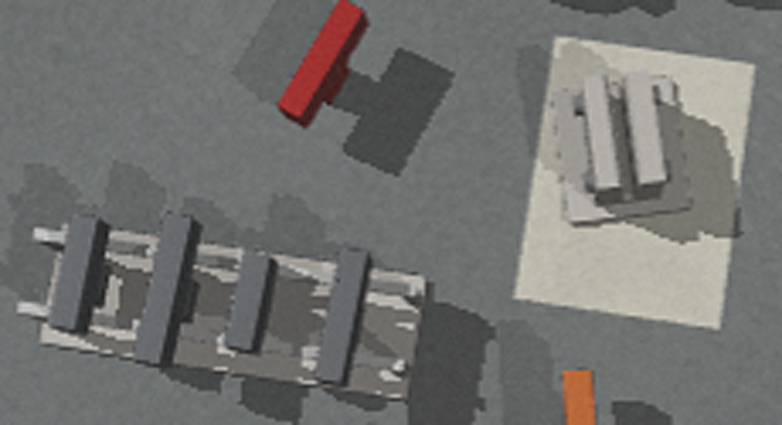

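The head lengths give the order from left to right as leaf 2, 4, 1, 3. The slot is at about +7° and the heads at about −11°. Now I move over leaf 1 for a close look.

```bash
cat >> h.py <<'E'
def go(xyz,yaw=None):
    "print slide/twist from the present pose to TCP xyz with tool x along world yaw (deg, mod 180)"
    s=robot.get_state();R=Ro.from_quat(s["orientation"]).as_matrix()
    d=R.T@(np.array(xyz)-s["ee_pos"]);cur=np.degrees(np.arctan2(R[1,0],R[0,0]))
    tw=0 if yaw is None else -((yaw-cur+90)%180-90)/360
    print("slide",d.round(4).tolist(),"twist",round(tw,4),"cur",round(cur,2),np.round(s["ee_pos"],4),"t",round(s["time"],2))
E
python3 - <<'E'
from h import *
im=cv2.imread("pics/top0.png");c=cam("top")
off=np.array([155,140]);
for n,a in dict(l2=[(90,215),(107,218),(82,331),(52,326)],l1=[(251,252),(274,255),(258,350),(231,346)],l3=[(344,249),(370,252),(343,383),(318,379)],l4=[(168,212),(198,215),(166,363),(138,358)]).items():
    P=ray(c,np.array(a)/3.4+off,.099);print(n,P.mean(0).round(3),rect(P))
go([.489,.223,.2],-11.5)
E
```

```text
l2 [0.509 0.338 0.099] (array([509.5, 340.1]), -9.46, (78.0, 20.7))
l1 [0.49  0.222 0.099] (array([490.6, 222.2]), -8.09, (64.5, 18.3))
l3 [0.481 0.161 0.099] (array([480.9, 160.9]), -9.7, (89.6, 17.6))
l4 [0.5   0.28  0.099] (array([500.1, 280.4]), -9.68, (101.6, 20.5))
slide [-0.355, -0.2207, 0.022] twist -0.0352 cur 155.83 [0.2555 0.5697 0.2217] t 0.1
```

```bash
R='{"claw":0.45,"slide":[-0.355,-0.221,0.022],"twist":-0.041}'; python3 -m jog '[{"claw":0.45,"slide":[-0.355,-0.221,0.022],"twist":-0.041},{"claw":0.45,"slide":[-0.355,-0.221,0.022],"twist":-0.041},{"claw":0.45,"slide":[-0.355,-0.221,0.022],"twist":-0.041},{"claw":0.45,"slide":[-0.355,-0.221,0.022],"twist":-0.041},{"claw":0.45,"slide":[-0.355,-0.221,0.022],"twist":-0.041},{"claw":0.45,"slide":[-0.355,-0.221,0.022],"twist":-0.041},{"claw":0.45,"slide":[-0.355,-0.221,0.022],"twist":-0.041},{"claw":0.45,"slide":[-0.355,-0.221,0.022],"twist":-0.041}]'; python3 -c "
from h import *
go([.490,.222,.2],-9.4)"
```

```text
time: 0.77
ee_pos: [0.4401, 0.2952, 0.2049]
orientation: [0.082, 0.997, -0.0, -0.0]
ft_force: [0.3, 0.2, 0.3]
gripper_width: 0.5
grasp_force: 0.0
slide [-0.0612, -0.064, 0.0049] twist 0.0 cur 170.61 [0.4401 0.2952 0.2049] t 0.77
```

```bash
python3 -m jog '[{"claw":0.45,"slide":[-0.058,-0.061,0.005],"twist":0},{"claw":0.45,"slide":[-0.058,-0.061,0.005],"twist":0},{"claw":0.45,"slide":[-0.058,-0.061,0.005],"twist":0},{"claw":0.45,"slide":[-0.058,-0.061,0.005],"twist":0},{"claw":0.45,"slide":[-0.058,-0.061,0.005],"twist":0}]'
python3 - <<'E'
from h import *
go([.490,.222,.2],-9.4)
c=cam("wrist");im=robot.camera("wrist")
cv2.imwrite("pics/w1.png",im)
for n,X in dict(l1=[.49,.222,.099],l3=[.481,.161,.099]).items(): print(n,proj(c,X))
E
```

```text
time: 1.18
ee_pos: [0.4863, 0.2273, 0.1998]
orientation: [0.083, 0.997, 0.0, -0.001]
ft_force: [-0.4, 0.5, -0.4]
gripper_width: 0.448
grasp_force: 0.0
slide [-0.0045, -0.0046, -0.0002] twist -0.0002 cur 170.52 [0.4863 0.2273 0.1998] t 1.18
l1 [[316.51654466 210.19861659]]
l3 [[242.06167654 211.63295852]]
```

View pics/w1.png

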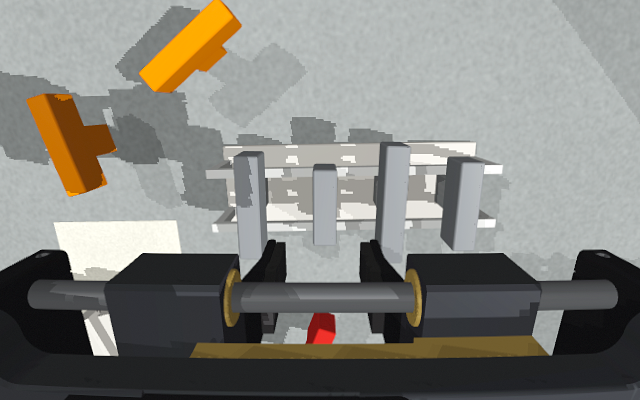

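The wrist view shows leaf 3 at col 250, leaf 1 at 325, leaf 4 at 395 and leaf 2 at 463, with the fingers centred near col 322. I now measure the head tops with the arm settled.

```bash
cat >> h.py <<'E'
def heads(im,c,z,roi,lo=0,hi=0,amin=500):
    x0,x1,y0,y1=roi
    g=im.astype(int);m=((g.mean(2)>lo)&(g.mean(2)<hi)&(g[...,0]-g[...,2]>=6)).astype(np.uint8)
    k=np.zeros_like(m);k[y0:y1,x0:x1]=m[y0:y1,x0:x1];k=cv2.morphologyEx(k,cv2.MORPH_OPEN,np.ones((3,3)))
    for ct in cv2.findContours(k,cv2.RETR_EXTERNAL,cv2.CHAIN_APPROX_NONE)[0]:
        if cv2.contourArea(ct)>amin: print(cv2.boundingRect(ct),rect(ray(c,ct.reshape(-1,2),z)))
E
python3 - <<'E'
from h import *
c=cam("wrist");im=robot.camera("wrist");cv2.imwrite("pics/w2.png",im)
go([.49,.222,.2],-9.4)
for r in(180,215):
    print(r,[tuple(im[r,x]) for x in range(300,350,3)])
print([tuple(im[r,325]) for r in range(155,260,5)])
E
```

```text
slide [-0.0053, -0.0056, 0.0] twist 0.0002 cur 170.69 [0.4857 0.2284 0.2001] t 1.28
180 [(np.uint8(148), np.uint8(154), np.uint8(156)), (np.uint8(148), np.uint8(154), np.uint8(156)), (np.uint8(147), np.uint8(154), np.uint8(155)), (np.uint8(148), np.uint8(155), np.uint8(156)), (np.uint8(123), np.uint8(119), np.uint8(116)), (np.uint8(177), np.uint8(173), np.uint8(168)), (np.uint8(178), np.uint8(174), np.uint8(169)), (np.uint8(178), np.uint8(173), np.uint8(170)), (np.uint8(178), np.uint8(173), np.uint8(170)), (np.uint8(179), np.uint8(175), np.uint8(170)), (np.uint8(180), np.uint8(175), np.uint8(171)), (np.uint8(180), np.uint8(176), np.uint8(172)), (np.uint8(132), np.uint8(134), np.uint8(135)), (np.uint8(171), np.uint8(178), np.uint8(179)), (np.uint8(170), np.uint8(177), np.uint8(179)), (np.uint8(171), np.uint8(178), np.uint8(179)), (np.uint8(146), np.uint8(151), np.uint8(154))]
215 [(np.uint8(221), np.uint8(227), np.uint8(229)), (np.uint8(221), np.uint8(227), np.uint8(229)), (np.uint8(224), np.uint8(231), np.uint8(234)), (np.uint8(225), np.uint8(232), np.uint8(234)), (np.uint8(111), np.
[... 873 characters left out ...]
uint8(179), np.uint8(174), np.uint8(170)), (np.uint8(179), np.uint8(175), np.uint8(171)), (np.uint8(179), np.uint8(175), np.uint8(170)), (np.uint8(179), np.uint8(174), np.uint8(170)), (np.uint8(178), np.uint8(175), np.uint8(171)), (np.uint8(179), np.uint8(176), np.uint8(171)), (np.uint8(179), np.uint8(177), np.uint8(171)), (np.uint8(179), np.uint8(177), np.uint8(171)), (np.uint8(179), np.uint8(177), np.uint8(171)), (np.uint8(180), np.uint8(176), np.uint8(171)), (np.uint8(180), np.uint8(175), np.uint8(171)), (np.uint8(181), np.uint8(175), np.uint8(171)), (np.uint8(173), np.uint8(169), np.uint8(165)), (np.uint8(172), np.uint8(173), np.uint8(168)), (np.uint8(171), np.uint8(171), np.uint8(166))]
```

Run:
```python
from h import *
im=cv2.imread("pics/w2.png");c=cam("wrist")
heads(im,c,.099,(200,500,130,252),150,195,300)
```

```text
(313, 172, 23, 75) (array([490.5, 229.2]), -9.86, (64.0, 18.2))
(453, 164, 30, 88) (array([509.2, 347. ]), -8.75, (75.9, 18.0))
(237, 158, 24, 94) (array([477., 167.]), -10.07, (80.2, 18.4))
(381, 147, 28, 105) (array([492.5, 287.1]), -9.43, (88.6, 18.3))
```

```bash
python3 -m jog '[{"claw":0.45,"slide":[-0.005,0.0,0.04],"twist":0},{"claw":0.45,"slide":[-0.005,0.0,0.075],"twist":0},{"claw":0.45,"slide":[-0.005,0.0,0.075],"twist":0},{"claw":0.45,"slide":[-0.005,0.0,0.075],"twist":0},{"claw":0.45,"slide":[-0.005,0.0,0.075],"twist":0}]'
python3 - <<'E'
from h import *
c=cam("wrist");im=robot.camera("wrist");cv2.imwrite("pics/w3.png",im)
heads(im,c,.099,(290,355,100,350),150,195,300)
go([.4905,.2284,.066],-9.4)
E
```

```text
time: 1.7
ee_pos: [0.492, 0.2277, 0.1264]
orientation: [0.081, 0.997, 0.0, 0.001]
ft_force: [0.8, 0.4, 0.6]
gripper_width: 0.452
grasp_force: 0.0
(309, 185, 31, 97) (array([489.7, 229.3]), -10.08, (62.8, 18.1))
slide [0.0025, 0.0003, 0.0611] twist 0.0002 cur 170.68 [0.4927 0.2276 0.1271] t 1.75
```

View pics/w3.png

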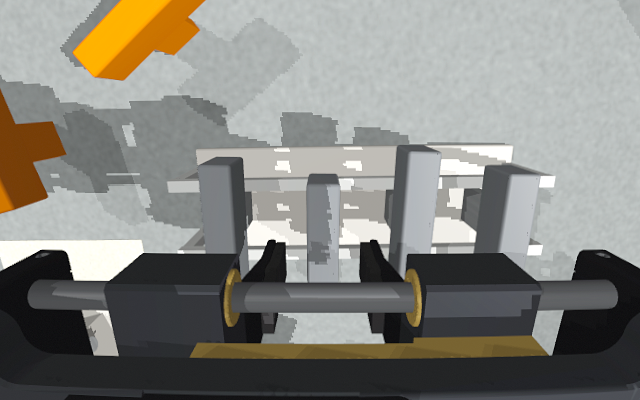

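Leaf 1 (cols 309–339) is centred between the fingers (285–360), so I descend and grip it.

```bash
python3 -m jog '[{"claw":0.45,"slide":[0.002,0.001,0.035],"twist":0},{"claw":0.45,"slide":[0.002,0.001,0.061],"twist":0},{"claw":0.45,"slide":[0.002,0.001,0.061],"twist":0},{"claw":0.45,"slide":[0.002,0.001,0.061],"twist":0},{"claw":0.1,"slide":[0.002,0.001,0.061],"twist":0},{"claw":0.1,"slide":[0.002,0.001,0.061],"twist":0},{"claw":0.1,"slide":[0.002,0.001,0.061],"twist":0},{"claw":0.1,"slide":[0.002,0.001,0.061],"twist":0}]' 25; python3 -m jog '[{"claw":0.1,"slide":[0,0,0],"twist":0},{"claw":0.1,"slide":[0,0,0],"twist":0}]'
```

```text
time: 2.42
ee_pos: [0.491, 0.228, 0.0656]
orientation: [0.082, 0.997, 0.0, 0.001]
ft_force: [0.3, 0.3, 0.7]
gripper_width: 0.227
grasp_force: 0.5
time: 2.58
ee_pos: [0.491, 0.228, 0.0656]
orientation: [0.082, 0.997, 0.0, 0.001]
ft_force: [-0.6, 0.4, 5.8]
gripper_width: 0.229
grasp_force: 25.0
```

```bash
python3 -m jog '[{"claw":0.1,"slide":[0,0,-0.02],"twist":0},{"claw":0.1,"slide":[0,0,-0.06],"twist":0},{"claw":0.1,"slide":[0,0,-0.1],"twist":0},{"claw":0.1,"slide":[0,0,-0.14],"twist":0},{"claw":0.1,"slide":[0,0,-0.145],"twist":0},{"claw":0.1,"slide":[0,0,-0.145],"twist":0}]' 25; python3 -c "
from h import *
go([.672,-.014,.21],7)
print(ray(cam('top'),[(299,98)],.15))"
```

```text
time: 3.08
ee_pos: [0.4921, 0.2284, 0.2127]
orientation: [0.082, 0.997, 0.001, 0.004]
ft_force: [-0.0, 0.2, -2.2]
gripper_width: 0.232
grasp_force: 25.0
slide [-0.2171, -0.2097, 0.0036] twist -0.0456 cur 170.6 [0.4921 0.2284 0.2127] t 3.08
[[0.7837898  0.06514114 0.15      ]]
```

Bottle is well clear.

```bash
python3 -m jog '[{"claw":0.1,"slide":[-0.02,-0.02,0],"twist":-0.006},{"claw":0.1,"slide":[-0.217,-0.21,0.002],"twist":-0.0456},{"claw":0.1,"slide":[-0.217,-0.21,0.002],"twist":-0.0456},{"claw":0.1,"slide":[-0.217,-0.21,0.002],"twist":-0.0456},{"claw":0.1,"slide":[-0.217,-0.21,0.002],"twist":-0.0456},{"claw":0.1,"slide":[-0.217,-0.21,0.002],"twist":-0.0456},{"claw":0.1,"slide":[-0.217,-0.21,0.002],"twist":-0.0456},{"claw":0.1,"slide":[-0.217,-0.21,0.002],"twist":-0.0456}]'; python3 -c "
from h import *
go([.672,-.014,.21],7)"
```

```text
time: 3.75
ee_pos: [0.6707, -0.0187, 0.2044]
orientation: [-0.06, 0.998, -0.0, -0.001]
ft_force: [1.0, 0.7, -1.0]
gripper_width: 0.227
grasp_force: 25.0
slide [-0.0018, 0.0045, -0.0057] twist -0.0004 cur -173.13 [ 0.6707 -0.0187  0.2044] t 3.75
```

```bash
python3 -m jog '[{"claw":0.1,"slide":[0,0,0],"twist":0},{"claw":0.1,"slide":[0,0,0],"twist":0},{"claw":0.1,"slide":[0,0,0],"twist":0}]'
python3 - <<'E'
from h import *
go([.67,-.014,.21],7)
im=robot.camera("wrist");cv2.imwrite("pics/w4.png",im)
cv2.imwrite("pics/w4c.png",cv2.resize(im[0:260,200:460],None,fx=2.3,fy=2.3,interpolation=cv2.INTER_CUBIC))
E
```

```text
time: 4.0
ee_pos: [0.6679, -0.0142, 0.2049]
orientation: [-0.061, 0.998, 0.001, -0.003]
ft_force: [-0.6, 0.5, -0.4]
gripper_width: 0.227
grasp_force: 25.0
slide [-0.0021, -0.0001, -0.0052] twist -0.0 cur -173.01 [ 0.6679 -0.0142  0.2049] t 4.0
```

View pics/w4c.png

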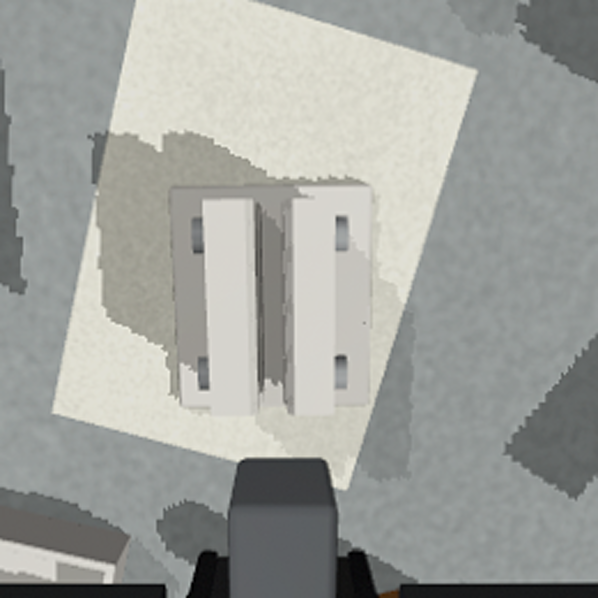

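The crop shows the mould block from (203–335, 200) to (209–335, 413) with its slot centre near crop col 271. The gripped head is centred at crop col 283. Next, a sub-pixel edge fit.

```bash
cat >> h.py <<'E'
def vedge(im,u0,u1,v0,v1,sgn):
    "robust line through strongest horizontal gradient of sign sgn; columns along the line slope u0->u1 from v0 to v1"
    g=cv2.GaussianBlur(im.mean(2),(0,0),.8);d=np.gradient(g,axis=1)*sgn;P=[]
    for v in range(v0,v1+1):
        u=u0+(u1-u0)*(v-v0)/(v1-v0);a=int(round(u))-3;w=d[v,a:a+7].clip(0)
        k=w.argmax();
        if w[k]<2: continue
        s=slice(max(k-1,0),k+2);P.append((a+(w[s]*np.arange(7)[s]).sum()/w[s].sum(),v))
    P=np.array(P)
    vx,vy,x,y=cv2.fitLine(P.astype(np.float32),cv2.DIST_HUBER,0,.01,.01).ravel()
    return [(x+vx/vy*(v-y),v) for v in(v0,v1)],len(P)
E
python3 - <<'E'
from h import *
im=cv2.imread("pics/w4.png");c=cam("wrist")
s=robot.get_state();R=Ro.from_quat(s["orientation"]).as_matrix();print(Ro.from_matrix(R).as_euler("xyz",degrees=True))
f=lambda x:200+x/2.3
L={}
for n,(a,b,v0,v1,sg) in dict(oL=(203,209,92,175,1),oR=(335,335,92,175,-1),iL=(253,257,92,172,-1),iR=(290,288,92,172,1),hL=(234,230,210,245,-1),hR=(332,336,210,245,1)).items():
    p,k=vedge(im,f(a),f(b),v0,v1,sg);X=ray(c,p,.075);T=(X-s["ee_pos"])@R
    print(n,k,np.round(p,2).tolist(),"tool xy mm",(T[:,:2]*1000).round(2).tolist(),"yaw",np.degrees(np.arctan2(*(X[0]-X[1])[1::-1])).round(2))
# rows of block ends
g=cv2.GaussianBlur(im.mean(2),(0,0),.8)
for u in(301,304,332,338): 
    d=np.gradient(g[:,u]);print(u,[(v,round(d[v])) for v in range(70,200) if abs(d[v])>10])
E
```

```text
[ 179.8956708    -0.23508849 -172.94802767]
oL 79 [[287.68, 92.0], [290.8, 175.0]] tool xy mm [[89.27, -28.57], [18.73, -27.81]] yaw -172.33
oR 84 [[345.16, 92.0], [344.96, 175.0]] tool xy mm [[89.17, 19.44], [18.63, 20.4]] yaw -172.17
iL 81 [[309.98, 92.0], [311.56, 172.0]] tool xy mm [[89.2, -9.94], [21.39, -9.3]] yaw -172.41
iR 81 [[326.87, 92.0], [327.35, 172.0]] tool xy mm [[89.17, 4.17], [21.36, 4.72]] yaw -172.48
hL 31 [[300.4, 210.0], [297.07, 245.0]] tool xy mm [[-13.91, -19.91], [-48.6, -23.77]] yaw -179.3
hR 32 [[344.65, 210.0], [347.69, 245.0]] tool xy mm [[-13.99, 20.67], [-48.71, 24.16]] yaw -167.21
301 [(85, 14), (86, 21), (87, 15), (199, -19)]
304 [(85, 14), (86, 21), (87, 15), (198, -12), (199, -39)]
332 [(76, -18), (77, -21), (78, -12), (80, 20), (81, 22), (83, -10), (84, -15), (86, 16), (197, -15), (198, -44), (199, -50)]
338 [(76, -18), (77, -18), (78, -10), (80, 19), (81, 21), (197, -16), (198, -43), (199, -48)]
```

The block is 48.0 mm wide as expected. Its centre is at tool (54.5, −4.15), the head bias is about +0.2 mm, and the slot yaw is +0.7°. I move over it and descend to just above the mouth.

```bash
python3 -m jog '[{"claw":0.1,"slide":[0.03,-0.0043,0],"twist":-0.0019},{"claw":0.1,"slide":[0.0545,-0.0043,0.02],"twist":-0.0019},{"claw":0.1,"slide":[0.0545,-0.0043,0.05],"twist":-0.0019},{"claw":0.1,"slide":[0.0545,-0.0043,0.075],"twist":-0.0019},{"claw":0.1,"slide":[0.0545,-0.0043,0.075],"twist":-0.0019},{"claw":0.1,"slide":[0.0545,-0.0043,0.075],"twist":-0.0019},{"claw":0.1,"slide":[0.0545,-0.0043,0.075],"twist":-0.0019}]'
python3 - <<'E'
from h import *
R=Ro.from_euler("xyz",[180,0,-172.95],degrees=True).as_matrix()
print(np.array([.6679,-.0142,0])+R@[.0545,-.0043,0])
q=[];
im=robot.camera("wrist");cv2.imwrite("pics/w5.png",im)
im=robot.camera("top");cv2.imwrite("pics/t5.png",im)
s=robot.get_state();go([.6143,-.0166,.12],7.75);print(np.round(s["ft_force"],2),Ro.from_quat(s["orientation"]).as_euler("xyz",degrees=True).round(2))
E
```

```text
time: 4.63
ee_pos: [0.617, -0.0249, 0.1334]
orientation: [-0.068, 0.998, -0.0, 0.001]
ft_force: [-0.4, 0.1, -0.3]
gripper_width: 0.229
grasp_force: 25.0
[ 6.14339814e-01 -2.51565719e-02 -5.26598124e-19]
slide [0.0022, 0.0092, 0.0141] twist -0.0 cur -172.25 [ 0.6177 -0.0255  0.1341] t 4.73
[-0.32 -0.69  0.23] [-179.93    0.2  -172.25]
```

```bash
python3 -m jog '[{"claw":0.1,"slide":[0.002,0.0004,0.006],"twist":0},{"claw":0.1,"slide":[0.002,0.0004,0.012],"twist":0},{"claw":0.1,"slide":[0.002,0.0004,0.017],"twist":0},{"claw":0.1,"slide":[0.002,0.0004,0.022],"twist":0},{"claw":0.1,"slide":[0.002,0.0004,0.026],"twist":0},{"claw":0.1,"slide":[0.002,0.0004,0.026],"twist":0}]'; python3 -m jog '[{"claw":0.1,"slide":[0,0,0.005],"twist":0},{"claw":0.1,"slide":[0,0,0.009],"twist":0},{"claw":0.1,"slide":[0,0,0.012],"twist":0},{"claw":0.1,"slide":[0,0,0.012],"twist":0}]'
```

```text
time: 5.23
ee_pos: [0.6134, -0.0255, 0.1049]
orientation: [-0.067, 0.998, 0.0, -0.001]
ft_force: [-0.7, 0.1, -0.2]
gripper_width: 0.23
grasp_force: 25.0
time: 5.57
ee_pos: [0.6137, -0.0255, 0.0934]
orientation: [-0.067, 0.998, 0.0, -0.001]
ft_force: [0.4, 0.3, -0.3]
gripper_width: 0.226
grasp_force: 25.0
```

```bash
python3 -m jog '[{"claw":0.1,"slide":[0,0,0.004],"twist":0},{"claw":0.1,"slide":[0,0,0.008],"twist":0},{"claw":0.1,"slide":[0,0,0.012],"twist":0},{"claw":0.1,"slide":[0,0,0.012],"twist":0},{"claw":0.1,"slide":[0,0,0.012],"twist":0}]'; python3 -m jog '[{"claw":0.1,"slide":[0,0.001,0],"twist":0},{"claw":0.1,"slide":[0,0.002,0],"twist":0},{"claw":0.1,"slide":[0,0.002,0],"twist":0}]'; python3 -m jog '[{"claw":0.1,"slide":[0,-0.002,0],"twist":0},{"claw":0.1,"slide":[0,-0.004,0],"twist":0},{"claw":0.1,"slide":[0,-0.004,0],"twist":0}]'
```

```text
time: 5.98
ee_pos: [0.614, -0.0256, 0.0818]
orientation: [-0.067, 0.998, 0.0, -0.0]
ft_force: [0.6, -1.0, -0.4]
gripper_width: 0.224
grasp_force: 25.0
time: 6.23
ee_pos: [0.614, -0.0234, 0.0825]
orientation: [-0.067, 0.998, -0.0, 0.0]
ft_force: [0.0, 0.5, -0.4]
gripper_width: 0.227
grasp_force: 25.0
time: 6.48
ee_pos: [0.6145, -0.0272, 0.0824]
orientation: [-0.067, 0.998, 0.001, 0.0]
ft_force: [0.4, 3.1, 0.4]
gripper_width: 0.227
grasp_force: 25.0
```

```bash
python3 -m jog '[{"claw":0.1,"slide":[0,0.002,0],"twist":0},{"claw":0.1,"slide":[0,0.0048,0],"twist":0},{"claw":0.1,"slide":[0,0.0048,0],"twist":0}]'; python3 -m jog '[{"claw":0.1,"slide":[0,-0.002,0],"twist":0},{"claw":0.1,"slide":[0,-0.0052,0],"twist":0},{"claw":0.1,"slide":[0,-0.0052,0],"twist":0}]'
```

```text
time: 6.73
ee_pos: [0.6139, -0.0228, 0.0823]
orientation: [-0.067, 0.998, -0.0, 0.0]
ft_force: [0.0, -0.6, -0.8]
gripper_width: 0.23
grasp_force: 25.0
time: 6.98
ee_pos: [0.6143, -0.0273, 0.0822]
orientation: [-0.066, 0.998, 0.001, -0.0]
ft_force: [0.4, 3.8, 1.2]
gripper_width: 0.23
grasp_force: 25.0
```

```bash
python3 -m jog '[{"claw":0.1,"slide":[0,0.0032,0],"twist":0},{"claw":0.1,"slide":[0,0.0058,0],"twist":0},{"claw":0.1,"slide":[0,0.0058,0],"twist":0}]'; python3 -m jog '[{"claw":0.1,"slide":[0,0.0005,0],"twist":0},{"claw":0.1,"slide":[0,0.0005,0],"twist":0}]'
```

```text
time: 7.23
ee_pos: [0.6139, -0.0226, 0.0822]
orientation: [-0.068, 0.998, -0.001, 0.0]
ft_force: [0.5, -1.9, -1.7]
gripper_width: 0.225
grasp_force: 25.0
time: 7.4
ee_pos: [0.6139, -0.0226, 0.0822]
orientation: [-0.067, 0.998, -0.001, 0.0]
ft_force: [1.1, -2.8, -1.7]
gripper_width: 0.229
grasp_force: 25.0
```

The stuck positions span 4.65 mm, so the narrowing is about 8.4 mm and leaf 3 should be the one that binds. The slot line passes through (0.614, −0.0250). Leaf 1 is past the narrowing, so I take it back to the rack.

```bash
python3 -m jog '[{"claw":0.1,"slide":[0,-0.0033,0],"twist":0},{"claw":0.1,"slide":[0,-0.0033,-0.01],"twist":0},{"claw":0.1,"slide":[0,-0.0033,-0.05],"twist":0},{"claw":0.1,"slide":[0,-0.0033,-0.09],"twist":0},{"claw":0.1,"slide":[0,-0.0033,-0.12],"twist":0},{"claw":0.1,"slide":[0,-0.0033,-0.12],"twist":0}]'; python3 -c "
from h import *
go([.491,.228,.19],-9.4)"
```

```text
time: 7.9
ee_pos: [0.6188, -0.0256, 0.2105]
orientation: [-0.067, 0.998, -0.002, 0.007]
ft_force: [1.2, -0.9, 0.1]
gripper_width: 0.228
grasp_force: 25.0
slide [0.093, 0.2685, 0.0179] twist 0.0475 cur -172.3 [ 0.6188 -0.0256  0.2105] t 7.9
```

```bash
python3 -m jog '[{"claw":0.1,"slide":[0.02,0.02,0],"twist":0.01},{"claw":0.1,"slide":[0.089,0.268,0.012],"twist":0.0475},{"claw":0.1,"slide":[0.089,0.268,0.012],"twist":0.0475},{"claw":0.1,"slide":[0.089,0.268,0.012],"twist":0.0475},{"claw":0.1,"slide":[0.089,0.268,0.012],"twist":0.0475},{"claw":0.1,"slide":[0.089,0.268,0.012],"twist":0.0475},{"claw":0.1,"slide":[0.089,0.268,0.012],"twist":0.0475},{"claw":0.1,"slide":[0.089,0.268,0.012],"twist":0.0475}]';python3 -m jog '[{"claw":0.1,"slide":[0,0,0],"twist":0},{"claw":0.1,"slide":[0,0,0],"twist":0},{"claw":0.1,"slide":[0,0,0],"twist":0},{"claw":0.1,"slide":[0,0,0],"twist":0}]';  python3 -c "
from h import *
go([.491,.228,.0665],-9.4)"
```

```text
time: 8.57
ee_pos: [0.4855, 0.2336, 0.1899]
orientation: [0.08, 0.997, 0.001, -0.002]
ft_force: [-1.0, -1.0, -0.8]
gripper_width: 0.23
grasp_force: 25.0
time: 8.9
ee_pos: [0.4911, 0.2272, 0.1904]
orientation: [0.083, 0.997, -0.0, 0.0]
ft_force: [1.0, -0.2, -0.8]
gripper_width: 0.227
grasp_force: 25.0
slide [0.0003, 0.0008, 0.1239] twist -0.0004 cur 170.46 [0.4911 0.2272 0.1904] t 8.9
```

```bash
python3 -m jog '[{"claw":0.1,"slide":[0,0.001,0.04],"twist":0},{"claw":0.1,"slide":[0,0.001,0.08],"twist":0},{"claw":0.1,"slide":[0,0.001,0.11],"twist":0},{"claw":0.1,"slide":[0,0.001,0.12],"twist":0},{"claw":0.1,"slide":[0,0.001,0.124],"twist":0},{"claw":0.1,"slide":[0,0.001,0.124],"twist":0},{"claw":0.1,"slide":[0,0.001,0.124],"twist":0}]';python3 -m jog '[{"claw":0.45,"slide":[0,0,0.0],"twist":0},{"claw":0.45,"slide":[0,0,0],"twist":0},{"claw":0.45,"slide":[0,0,0],"twist":0},{"claw":0.45,"slide":[0,0,-0.03],"twist":0},{"claw":0.45,"slide":[0,0,-0.07],"twist":0},{"claw":0.45,"slide":[0,0,-0.11],"twist":0},{"claw":0.45,"slide":[0,0,-0.11],"twist":0},{"claw":0.45,"slide":[0,0,-0.11],"twist":0}]'; python3 -c "
from h import *
go([.5095,.346,.175],-9.4)"
```

```text
time: 9.48
ee_pos: [0.4917, 0.229, 0.0671]
orientation: [0.083, 0.997, 0.0, 0.001]
ft_force: [0.0, -0.1, -0.4]
gripper_width: 0.227
grasp_force: 25.0
time: 10.15
ee_pos: [0.4922, 0.2303, 0.1793]
orientation: [0.082, 0.997, 0.001, 0.004]
ft_force: [-0.1, -0.5, 0.2]
gripper_width: 0.45
grasp_force: 0.0
slide [0.0019, 0.117, 0.0046] twist 0.0 cur 170.61 [0.4922 0.2303 0.1793] t 10.15
```

```bash
python3 -m jog '[{"claw":0.45,"slide":[0.001,0.04,0],"twist":0},{"claw":0.45,"slide":[0.001,0.08,0],"twist":0},{"claw":0.45,"slide":[0.001,0.117,0],"twist":0},{"claw":0.45,"slide":[0.001,0.117,0],"twist":0},{"claw":0.45,"slide":[0.001,0.117,0],"twist":0},{"claw":0.45,"slide":[0.001,0.117,0],"twist":0},{"claw":0.45,"slide":[0.001,0.117,0],"twist":0}]'
python3 - <<'E'
from h import *
c=cam("wrist");im=robot.camera("wrist");cv2.imwrite("pics/w6.png",im)
heads(im,c,.099,(120,360,100,252),150,195,300)
go([.5095,.346,.066],-9.4)
E
```

```text
time: 10.73
ee_pos: [0.5073, 0.3438, 0.1751]
orientation: [0.082, 0.997, -0.001, -0.001]
ft_force: [0.2, 0.2, -0.2]
gripper_width: 0.453
grasp_force: 0.0
(234, 219, 25, 33) (array([514.4, 283.6]), -10.1, (26.4, 18.4))
(161, 216, 27, 36) (array([504.1, 228.4]), -9.58, (29.0, 18.5))
(314, 166, 26, 86) (array([504.6, 347.8]), -8.73, (66.7, 18.1))
slide [-0.0017, 0.0027, 0.1095] twist -0.0002 cur 170.52 [0.5077 0.3438 0.1755] t 10.78
```

```bash
python3 -m jog '[{"claw":0.45,"slide":[-0.001,0.0033,0.03],"twist":0},{"claw":0.45,"slide":[-0.001,0.0033,0.07],"twist":0},{"claw":0.45,"slide":[-0.001,0.0033,0.1],"twist":0},{"claw":0.45,"slide":[-0.001,0.0033,0.1095],"twist":0},{"claw":0.45,"slide":[-0.001,0.0033,0.1095],"twist":0},{"claw":0.45,"slide":[-0.001,0.0033,0.1095],"twist":0},{"claw":0.1,"slide":[-0.001,0.0033,0.1095],"twist":0},{"claw":0.1,"slide":[-0.001,0.0033,0.1095],"twist":0}]' 25; python3 -m jog '[{"claw":0.1,"slide":[0,0,0],"twist":0},{"claw":0.1,"slide":[0,0,0],"twist":0},{"claw":0.1,"slide":[0,0,0],"twist":0},{"claw":0.1,"slide":[0,0,0],"twist":0}]'; python3 -m jog '[{"claw":0.1,"slide":[0,0,-0.02],"twist":0},{"claw":0.1,"slide":[0,0,-0.06],"twist":0},{"claw":0.1,"slide":[0,0,-0.1],"twist":0},{"claw":0.1,"slide":[0,0,-0.125],"twist":0},{"claw":0.1,"slide":[0,0,-0.125],"twist":0},{"claw":0.1,"slide":[0,0,-0.125],"twist":0}]'; python3 -c "
from h import *
go([.614,-.025,.19],7.7)"
```

```text
time: 11.45
ee_pos: [0.5115, 0.3489, 0.069]
orientation: [0.082, 0.997, 0.001, 0.002]
ft_force: [0.1, -0.8, 0.3]
gripper_width: 0.369
grasp_force: 0.0
time: 11.78
ee_pos: [0.5106, 0.3484, 0.0682]
orientation: [0.082, 0.997, 0.0, 0.001]
ft_force: [0.0, -1.1, 7.5]
gripper_width: 0.229
grasp_force: 25.0
time: 12.28
ee_pos: [0.5106, 0.3489, 0.1936]
orientation: [0.082, 0.997, 0.001, 0.002]
ft_force: [-0.3, 0.7, -0.7]
gripper_width: 0.228
grasp_force: 25.0
slide [-0.163, -0.352, 0.0033] twist -0.0475 cur 170.6 [0.5106 0.3489 0.1936] t 12.28
```

```bash
python3 -m jog '[{"claw":0.1,"slide":[-0.01,-0.02,0],"twist":-0.006},{"claw":0.1,"slide":[-0.163,-0.352,0.002],"twist":-0.0475},{"claw":0.1,"slide":[-0.163,-0.352,0.002],"twist":-0.0475},{"claw":0.1,"slide":[-0.163,-0.352,0.002],"twist":-0.0475},{"claw":0.1,"slide":[-0.163,-0.352,0.002],"twist":-0.0475},{"claw":0.1,"slide":[-0.163,-0.352,0.002],"twist":-0.0475},{"claw":0.1,"slide":[-0.163,-0.352,0.002],"twist":-0.0475},{"claw":0.1,"slide":[-0.163,-0.352,0.002],"twist":-0.0475}]';  python3 -c "
from h import *
go([.614,-.025,.19],7.7)"
```

```text
time: 12.95
ee_pos: [0.5907, 0.049, 0.1877]
orientation: [-0.067, 0.998, 0.001, -0.002]
ft_force: [1.1, 0.5, -1.4]
gripper_width: 0.228
grasp_force: 25.0
slide [-0.0132, -0.0764, -0.0025] twist -0.0 cur -172.31 [0.5907 0.049  0.1877] t 12.95
```

```bash
python3 -m jog '[{"claw":0.1,"slide":[-0.013,-0.04,0],"twist":0},{"claw":0.1,"slide":[-0.013,-0.074,0],"twist":0},{"claw":0.1,"slide":[-0.013,-0.074,0],"twist":0},{"claw":0.1,"slide":[-0.013,-0.074,0],"twist":0},{"claw":0.1,"slide":[-0.013,-0.074,0],"twist":0},{"claw":0.1,"slide":[-0.013,-0.074,0],"twist":0}]';  python3 -c "
from h import *
P=[]
for i in range(5): P.append(robot.get_state()['ee_pos']);robot.camera('top')
print(np.round(P,4));go([.614,-.025,.123],7.7)"
```

```text
time: 13.45
ee_pos: [0.6137, -0.0193, 0.1888]
orientation: [-0.068, 0.998, 0.001, -0.002]
ft_force: [0.2, 0.1, -1.5]
gripper_width: 0.232
grasp_force: 25.0
[[ 0.6137 -0.0193  0.1888]
 [ 0.614  -0.0192  0.1892]
 [ 0.6143 -0.0192  0.1896]
 [ 0.6145 -0.0193  0.1899]
 [ 0.6147 -0.0195  0.1901]]
slide [0.0016, -0.0051, 0.0672] twist 0.0003 cur -172.2 [ 0.6149 -0.0197  0.1902] t 13.7
```

```bash
python3 -m jog '[{"claw":0.1,"slide":[0.001,-0.0054,0.01],"twist":0},{"claw":0.1,"slide":[0.001,-0.0054,0.03],"twist":0},{"claw":0.1,"slide":[0.001,-0.0054,0.05],"twist":0},{"claw":0.1,"slide":[0.001,-0.0054,0.061],"twist":0},{"claw":0.1,"slide":[0.001,-0.0054,0.061],"twist":0},{"claw":0.1,"slide":[0.001,-0.0054,0.061],"twist":0},{"claw":0.1,"slide":[0.001,-0.0054,0.061],"twist":0}]';  python3 -c "
from h import *
P=[]
for i in range(5): robot.camera('top');P.append(robot.get_state()['ee_pos'])
print(np.round(P,4));go([.614,-.025,.0852],7.7)"
```

```text
time: 14.28
ee_pos: [0.6156, -0.0266, 0.1298]
orientation: [-0.067, 0.998, -0.0, 0.001]
ft_force: [-0.7, 0.3, -0.3]
gripper_width: 0.227
grasp_force: 25.0
[[ 0.6158 -0.0267  0.1302]
 [ 0.6158 -0.0267  0.1304]
 [ 0.6157 -0.0266  0.1304]
 [ 0.6156 -0.0266  0.1302]
 [ 0.6154 -0.0266  0.1301]]
slide [0.0013, 0.0018, 0.0449] twist -0.0 cur -172.3 [ 0.6154 -0.0266  0.1301] t 14.53
```

```bash
python3 -m jog '[{"claw":0.1,"slide":[0.001,0.0018,0],"twist":0},{"claw":0.1,"slide":[0.001,0.0018,0.003],"twist":0},{"claw":0.1,"slide":[0.001,0.0018,0.003],"twist":0},{"claw":0.1,"slide":[0.001,0.0018,0.003],"twist":0},{"claw":0.1,"slide":[0.001,0.0018,0.003],"twist":0}]';  python3 -c "
from h import *
P=[]
for i in range(3): robot.camera('top');P.append(robot.get_state()['ee_pos'])
print(np.round(P,4));go([.614,-.025,.0852],7.7)"
```

```text
time: 14.95
ee_pos: [0.6135, -0.0247, 0.126]
orientation: [-0.067, 0.998, 0.0, -0.0]
ft_force: [0.1, -1.3, -1.6]
gripper_width: 0.228
grasp_force: 25.0
[[ 0.6136 -0.0248  0.1261]
 [ 0.6136 -0.0248  0.1261]
 [ 0.6136 -0.0248  0.1261]]
slide [-0.0003, -0.0002, 0.0409] twist -0.0 cur -172.31 [ 0.6136 -0.0248  0.1261] t 15.1
```

```bash
python3 -m jog '[{"claw":0.1,"slide":[0,-0.0002,0.006],"twist":0},{"claw":0.1,"slide":[0,-0.0002,0.012],"twist":0},{"claw":0.1,"slide":[0,-0.0002,0.018],"twist":0},{"claw":0.1,"slide":[0,-0.0002,0.023],"twist":0},{"claw":0.1,"slide":[0,-0.0002,0.023],"twist":0},{"claw":0.1,"slide":[0,-0.0002,0.023],"twist":0}]'; python3 -m jog '[{"claw":0.1,"slide":[0,0,0.002],"twist":0},{"claw":0.1,"slide":[0,0,0.004],"twist":0},{"claw":0.1,"slide":[0,0,0.006],"twist":0},{"claw":0.1,"slide":[0,0,0.006],"twist":0}]'
```

```text
time: 15.6
ee_pos: [0.6132, -0.0249, 0.1024]
orientation: [-0.067, 0.998, 0.0, -0.001]
ft_force: [-0.1, -0.7, -0.3]
gripper_width: 0.23
grasp_force: 25.0
time: 15.93
ee_pos: [0.6134, -0.025, 0.0968]
orientation: [-0.067, 0.998, 0.0, -0.0]
ft_force: [-0.3, 0.9, -1.4]
gripper_width: 0.226
grasp_force: 25.0
```

```bash
python3 -m jog '[{"claw":0.1,"slide":[0,0,0.0015],"twist":0},{"claw":0.1,"slide":[0,0,0.003],"twist":0},{"claw":0.1,"slide":[0,0,0.004],"twist":0},{"claw":0.1,"slide":[0,0,0.004],"twist":0}]'; python3 -m jog '[{"claw":0.1,"slide":[0,0,0.002],"twist":0},{"claw":0.1,"slide":[0,0,0.004],"twist":0},{"claw":0.1,"slide":[0,0,0.004],"twist":0}]'
```

```text
time: 16.27
ee_pos: [0.6134, -0.0249, 0.0929]
orientation: [-0.067, 0.998, 0.0, -0.0]
ft_force: [-0.3, 0.8, -1.7]
gripper_width: 0.228
grasp_force: 25.0
time: 16.52
ee_pos: [0.6133, -0.0249, 0.0887]
orientation: [-0.067, 0.998, 0.0, -0.0]
ft_force: [-0.2, 0.0, -1.3]
gripper_width: 0.226
grasp_force: 25.0
```

```bash
python3 -m jog '[{"claw":0.1,"slide":[0,0,0.002],"twist":0},{"claw":0.1,"slide":[0,0,0.004],"twist":0},{"claw":0.1,"slide":[0,0,0.005],"twist":0},{"claw":0.1,"slide":[0,0,0.005],"twist":0}]'; python3 -m jog '[{"claw":0.1,"slide":[0,0,-0.01],"twist":0},{"claw":0.1,"slide":[0,0,-0.04],"twist":0},{"claw":0.1,"slide":[0,0,-0.08],"twist":0},{"claw":0.1,"slide":[0,0,-0.11],"twist":0},{"claw":0.1,"slide":[0,0,-0.11],"twist":0},{"claw":0.1,"slide":[0,0,-0.11],"twist":0}]'; python3 -c "
from h import *
go([.5106,.3487,.19],-9.4)"
```

```text
time: 16.85
ee_pos: [0.6134, -0.0249, 0.0838]
orientation: [-0.067, 0.998, 0.0, -0.0]
ft_force: [0.1, -0.0, -0.7]
gripper_width: 0.227
grasp_force: 25.0
time: 17.35
ee_pos: [0.6152, -0.0253, 0.1974]
orientation: [-0.067, 0.998, -0.001, 0.003]
ft_force: [-0.2, -1.0, -1.4]
gripper_width: 0.228
grasp_force: 25.0
slide [0.0536, 0.3847, 0.0062] twist 0.0475 cur -172.3 [ 0.6152 -0.0253  0.1974] t 17.35
```

```bash
python3 -m jog '[{"claw":0.1,"slide":[0,0.02,0],"twist":0.006},{"claw":0.1,"slide":[0.053,0.385,0.003],"twist":0.0475},{"claw":0.1,"slide":[0.053,0.385,0.003],"twist":0.0475},{"claw":0.1,"slide":[0.053,0.385,0.003],"twist":0.0475},{"claw":0.1,"slide":[0.053,0.385,0.003],"twist":0.0475},{"claw":0.1,"slide":[0.053,0.385,0.003],"twist":0.0475},{"claw":0.1,"slide":[0.053,0.385,0.003],"twist":0.0475},{"claw":0.1,"slide":[0.053,0.385,0.003],"twist":0.0475}]';  python3 -c "
from h import *
go([.5106,.3487,.19],-9.4)"
```

```text
time: 18.02
ee_pos: [0.5293, 0.2739, 0.1902]
orientation: [0.082, 0.997, -0.001, -0.002]
ft_force: [0.3, -0.3, -0.9]
gripper_width: 0.228
grasp_force: 25.0
slide [0.0307, 0.0707, 0.0001] twist -0.0001 cur 170.58 [0.5293 0.2739 0.1902] t 18.02
```

```bash
python3 -m jog '[{"claw":0.1,"slide":[0.015,0.04,0],"twist":0},{"claw":0.1,"slide":[0.031,0.071,0],"twist":0},{"claw":0.1,"slide":[0.031,0.071,0],"twist":0},{"claw":0.1,"slide":[0.031,0.071,0],"twist":0},{"claw":0.1,"slide":[0.031,0.071,0],"twist":0},{"claw":0.1,"slide":[0.031,0.071,0],"twist":0},{"claw":0.1,"slide":[0.031,0.071,0],"twist":0}]';  python3 -c "
from h import *
go([.5106,.3487,.0690],-9.4)"
```

```text
time: 18.6
ee_pos: [0.5129, 0.346, 0.1914]
orientation: [0.083, 0.997, -0.0, -0.0]
ft_force: [-0.5, 0.1, -1.3]
gripper_width: 0.225
grasp_force: 25.0
slide [0.0026, 0.0024, 0.1224] twist -0.0004 cur 170.46 [0.5129 0.346  0.1914] t 18.6
```

```bash
python3 -m jog '[{"claw":0.1,"slide":[0.0025,0.0015,0.04],"twist":0},{"claw":0.1,"slide":[0.0025,0.0015,0.08],"twist":0},{"claw":0.1,"slide":[0.0025,0.0015,0.11],"twist":0},{"claw":0.1,"slide":[0.0025,0.0015,0.119],"twist":0},{"claw":0.1,"slide":[0.0025,0.0015,0.1225],"twist":0},{"claw":0.1,"slide":[0.0025,0.0015,0.1225],"twist":0},{"claw":0.1,"slide":[0.0025,0.0015,0.1225],"twist":0},{"claw":0.1,"slide":[0.0025,0.0015,0.1225],"twist":0}]';python3 -m jog '[{"claw":0.45,"slide":[0,0,0.0],"twist":0},{"claw":0.45,"slide":[0,0,0],"twist":0},{"claw":0.45,"slide":[0,0,0],"twist":0},{"claw":0.45,"slide":[0,0,-0.03],"twist":0},{"claw":0.45,"slide":[0,0,-0.07],"twist":0},{"claw":0.45,"slide":[0,0,-0.107],"twist":0},{"claw":0.45,"slide":[0,0,-0.107],"twist":0}]'; python3 -c "
from h import *
go([.481,.1690,.175],-9.4)"
```

```text
time: 19.27
ee_pos: [0.512, 0.3498, 0.0708]
orientation: [0.082, 0.997, 0.001, 0.002]
ft_force: [0.2, -0.4, -1.1]
gripper_width: 0.23
grasp_force: 25.0
time: 19.85
ee_pos: [0.5152, 0.352, 0.1846]
orientation: [0.082, 0.997, 0.004, 0.007]
ft_force: [0.4, 0.2, 0.7]
gripper_width: 0.446
grasp_force: 0.0
slide [0.004, -0.1862, 0.0079] twist 0.0 cur 170.61 [0.5152 0.352  0.1846] t 19.85
```

```bash
python3 -m jog '[{"claw":0.45,"slide":[0.002,-0.04,0],"twist":0},{"claw":0.45,"slide":[0.002,-0.08,0],"twist":0},{"claw":0.45,"slide":[0.002,-0.12,0],"twist":0},{"claw":0.45,"slide":[0.002,-0.16,0],"twist":0},{"claw":0.45,"slide":[0.002,-0.184,0],"twist":0},{"claw":0.45,"slide":[0.002,-0.184,0],"twist":0},{"claw":0.45,"slide":[0.002,-0.184,0],"twist":0},{"claw":0.45,"slide":[0.002,-0.184,0],"twist":0}]'; python3 -m jog '[{"claw":0.45,"slide":[0,0,0],"twist":0},{"claw":0.45,"slide":[0,0,0],"twist":0}]'
python3 - <<'E'
from h import *
c=cam("wrist");im=robot.camera("wrist");cv2.imwrite("pics/w7.png",im)
heads(im,c,.099,(270,640,100,252),150,195,300)
go([.481,.169,.0685],-9.4)
cv2.imwrite("pics/t7.png",robot.camera("top"))
E
```

```text
time: 20.52
ee_pos: [0.4791, 0.1689, 0.1767]
orientation: [0.082, 0.997, 0.0, 0.001]
ft_force: [-0.6, 0.8, -0.2]
gripper_width: 0.448
grasp_force: 0.0
time: 20.68
ee_pos: [0.4787, 0.1696, 0.1764]
orientation: [0.081, 0.997, 0.0, 0.0]
ft_force: [-0.0, 0.0, -0.4]
gripper_width: 0.45
grasp_force: 0.0
(389, 175, 29, 77) (array([489.3, 230. ]), -9.59, (60.4, 18.5))
(541, 171, 31, 81) (array([507.9, 350.2]), -9.5, (64.9, 18.3))
(306, 159, 25, 93) (array([473. , 167.4]), -10.14, (72.2, 17.9))
(460, 148, 37, 104) (array([488.8, 287.1]), -10.01, (80.6, 18.1))
slide [-0.0025, -0.0001, 0.1078] twist 0.0003 cur 170.7 [0.4785 0.1695 0.1763] t 20.73
```

View pics/w7.png

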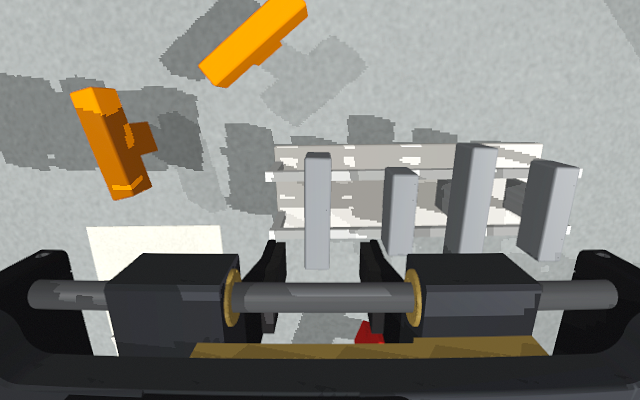

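The view shows leaves 1 and 2 hanging on the rack. Leaf 3 (cols 306–331) is 2 mm left of the finger centre. I grip it.

```bash
python3 -m jog '[{"claw":0.45,"slide":[-0.0025,-0.0025,0.03],"twist":0},{"claw":0.45,"slide":[-0.0025,-0.0025,0.07],"twist":0},{"claw":0.45,"slide":[-0.0025,-0.0025,0.1],"twist":0},{"claw":0.45,"slide":[-0.0025,-0.0025,0.108],"twist":0},{"claw":0.45,"slide":[-0.0025,-0.0025,0.108],"twist":0},{"claw":0.45,"slide":[-0.0025,-0.0025,0.108],"twist":0},{"claw":0.1,"slide":[-0.0025,-0.0025,0.108],"twist":0},{"claw":0.1,"slide":[-0.0025,-0.0025,0.108],"twist":0}]' 25; python3 -m jog '[{"claw":0.1,"slide":[0,0,0],"twist":0},{"claw":0.1,"slide":[0,0,0],"twist":0},{"claw":0.1,"slide":[0,0,0],"twist":0},{"claw":0.1,"slide":[0,0,0],"twist":0}]'; python3 -m jog '[{"claw":0.1,"slide":[0,0,-0.02],"twist":0},{"claw":0.1,"slide":[0,0,-0.06],"twist":0},{"claw":0.1,"slide":[0,0,-0.1],"twist":0},{"claw":0.1,"slide":[0,0,-0.125],"twist":0},{"claw":0.1,"slide":[0,0,-0.125],"twist":0},{"claw":0.1,"slide":[0,0,-0.125],"twist":0}]'; python3 -c "
from h import *
go([.614,-.025,.18],7.7)"
```

```text
time: 21.45
ee_pos: [0.4818, 0.1658, 0.07]
orientation: [0.082, 0.997, 0.0, 0.002]
ft_force: [0.5, -0.8, 0.2]
gripper_width: 0.371
grasp_force: 0.0
time: 21.78
ee_pos: [0.4811, 0.1656, 0.0695]
orientation: [0.082, 0.997, 0.0, 0.001]
ft_force: [-0.6, 0.6, 7.1]
gripper_width: 0.227
grasp_force: 25.0
time: 22.28
ee_pos: [0.4811, 0.1656, 0.1947]
orientation: [0.082, 0.997, 0.0, 0.002]
ft_force: [-1.6, -0.1, -2.5]
gripper_width: 0.225
grasp_force: 25.0
slide [-0.1622, -0.1663, 0.0152] twist -0.0475 cur 170.6 [0.4811 0.1656 0.1947] t 22.28
```

```bash
python3 -m jog '[{"claw":0.1,"slide":[-0.02,-0.02,0],"twist":-0.006},{"claw":0.1,"slide":[-0.162,-0.166,0.013],"twist":-0.0475},{"claw":0.1,"slide":[-0.162,-0.166,0.013],"twist":-0.0475},{"claw":0.1,"slide":[-0.162,-0.166,0.013],"twist":-0.0475},{"claw":0.1,"slide":[-0.162,-0.166,0.013],"twist":-0.0475},{"claw":0.1,"slide":[-0.162,-0.166,0.013],"twist":-0.0475},{"claw":0.1,"slide":[-0.162,-0.166,0.013],"twist":-0.0475},{"claw":0.1,"slide":[-0.162,-0.166,0.013],"twist":-0.0475}]'; python3 -m jog '[{"claw":0.1,"slide":[0,0,0],"twist":0},{"claw":0.1,"slide":[0,0,0],"twist":0},{"claw":0.1,"slide":[0,0,0],"twist":0}]'; python3 -c "
from h import *
go([.614,-.025,.131],7.7)"
```

```text
time: 22.95
ee_pos: [0.6125, -0.0268, 0.1772]
orientation: [-0.065, 0.998, 0.001, -0.002]
ft_force: [-0.3, -0.7, -0.6]
gripper_width: 0.233
grasp_force: 25.0
time: 23.2
ee_pos: [0.6116, -0.0232, 0.1796]
orientation: [-0.068, 0.998, 0.0, -0.001]
ft_force: [0.5, 0.0, -1.1]
gripper_width: 0.226
grasp_force: 25.0
slide [-0.0022, -0.0022, 0.0486] twist 0.0002 cur -172.21 [ 0.6116 -0.0232  0.1796] t 23.2
```

```bash
python3 -m jog '[{"claw":0.1,"slide":[-0.0022,-0.002,0.01],"twist":0},{"claw":0.1,"slide":[-0.0022,-0.002,0.03],"twist":0},{"claw":0.1,"slide":[-0.0022,-0.002,0.046],"twist":0},{"claw":0.1,"slide":[-0.0022,-0.002,0.0485],"twist":0},{"claw":0.1,"slide":[-0.0022,-0.002,0.0485],"twist":0},{"claw":0.1,"slide":[-0.0022,-0.002,0.0485],"twist":0},{"claw":0.1,"slide":[-0.0022,-0.002,0.0485],"twist":0}]'; python3 -m jog '[{"claw":0.1,"slide":[0,0,0],"twist":0},{"claw":0.1,"slide":[0,0,0],"twist":0},{"claw":0.1,"slide":[0,0,0],"twist":0},{"claw":0.1,"slide":[0,0,0],"twist":0}]'; python3 -c "
from h import *
P=[]
for i in range(3): robot.camera('top');P.append(robot.get_state()['ee_pos'])
print(np.round(P,4));go([.614,-.025,.1025],7.7)"
```

```text
time: 23.78
ee_pos: [0.6163, -0.0264, 0.1328]
orientation: [-0.067, 0.998, -0.0, 0.001]
ft_force: [0.2, 0.2, -1.2]
gripper_width: 0.227
grasp_force: 25.0
time: 24.12
ee_pos: [0.6157, -0.0265, 0.1323]
orientation: [-0.067, 0.998, -0.0, 0.0]
ft_force: [-0.0, -0.5, -0.6]
gripper_width: 0.226
grasp_force: 25.0
[[ 0.6156 -0.0265  0.1321]
 [ 0.6156 -0.0265  0.132 ]
 [ 0.6155 -0.0265  0.1319]]
slide [0.0013, 0.0017, 0.0294] twist -0.0 cur -172.31 [ 0.6155 -0.0265  0.1319] t 24.27
```

```bash
python3 -m jog '[{"claw":0.1,"slide":[0.001,0.0018,0],"twist":0},{"claw":0.1,"slide":[0.001,0.0018,0.003],"twist":0},{"claw":0.1,"slide":[0.001,0.0018,0.003],"twist":0},{"claw":0.1,"slide":[0.001,0.0018,0.003],"twist":0},{"claw":0.1,"slide":[0.001,0.0018,0.003],"twist":0}]';  python3 -c "
from h import *
P=[]
for i in range(3): robot.camera('top');P.append(robot.get_state()['ee_pos'])
print(np.round(P,4));go([.614,-.025,.1025],7.7)"
```

```text
time: 24.68
ee_pos: [0.6142, -0.0248, 0.1287]
orientation: [-0.067, 0.998, 0.0, -0.0]
ft_force: [0.2, -0.7, -1.1]
gripper_width: 0.227
grasp_force: 25.0
[[ 0.6143 -0.0248  0.1288]
 [ 0.6143 -0.0248  0.1288]
 [ 0.6144 -0.0248  0.1288]]
slide [0.0004, -0.0001, 0.0263] twist -0.0 cur -172.31 [ 0.6144 -0.0248  0.1288] t 24.83
```

```bash
python3 -m jog '[{"claw":0.1,"slide":[0,-0.0001,0.005],"twist":0},{"claw":0.1,"slide":[0,-0.0001,0.009],"twist":0},{"claw":0.1,"slide":[0,-0.0001,0.013],"twist":0},{"claw":0.1,"slide":[0,-0.0001,0.017],"twist":0},{"claw":0.1,"slide":[0,-0.0001,0.02],"twist":0},{"claw":0.1,"slide":[0,-0.0001,0.02],"twist":0},{"claw":0.1,"slide":[0,-0.0001,0.02],"twist":0}]'; python3 -m jog '[{"claw":0.1,"slide":[0,0,0.002],"twist":0},{"claw":0.1,"slide":[0,0,0.004],"twist":0},{"claw":0.1,"slide":[0,0,0.006],"twist":0},{"claw":0.1,"slide":[0,0,0.006],"twist":0},{"claw":0.1,"slide":[0,0,0.006],"twist":0}]'; python3 -m jog '[{"claw":0.1,"slide":[0,0,0.001],"twist":0},{"claw":0.1,"slide":[0,0,0.002],"twist":0},{"claw":0.1,"slide":[0,0,0.002],"twist":0},{"claw":0.1,"slide":[0,0,0.002],"twist":0}]'
```

```text
time: 25.42
ee_pos: [0.6141, -0.0249, 0.1084]
orientation: [-0.067, 0.998, 0.0, -0.0]
ft_force: [0.4, -0.6, -0.6]
gripper_width: 0.228
grasp_force: 25.0
time: 25.83
ee_pos: [0.6142, -0.0249, 0.1027]
orientation: [-0.067, 0.998, 0.0, -0.0]
ft_force: [-0.0, 0.3, -1.2]
gripper_width: 0.228
grasp_force: 25.0
time: 26.17
ee_pos: [0.6143, -0.0249, 0.1008]
orientation: [-0.067, 0.998, -0.0, -0.0]
ft_force: [1.0, 0.5, -1.2]
gripper_width: 0.23
grasp_force: 25.0
```

Origin is now at about 54.3 mm. From here I go down gently in 1 mm steps.

```bash
for i in 1 2; do python3 -m jog '[{"claw":0.1,"slide":[0,0,0.0005],"twist":0},{"claw":0.1,"slide":[0,0,0.001],"twist":0},{"claw":0.1,"slide":[0,0,0.001],"twist":0}]'|grep -E "ee_pos|ft"; done
```

```text
ee_pos: [0.6142, -0.0249, 0.0997]
ft_force: [0.4, 0.5, 0.0]
ee_pos: [0.6144, -0.0249, 0.0988]
ft_force: [-0.5, 0.5, -0.3]
```

```bash
for i in 1 2; do python3 -m jog '[{"claw":0.1,"slide":[0,0,0.0004],"twist":0},{"claw":0.1,"slide":[0,0,0.0008],"twist":0},{"claw":0.1,"slide":[0,0,0.0008],"twist":0}]'|grep -E "ee_pos|ft"; done
```

```text
ee_pos: [0.6144, -0.025, 0.0986]
ft_force: [-0.9, 0.5, 2.7]
ee_pos: [0.6145, -0.025, 0.0984]
ft_force: [-0.9, 0.7, 6.2]
```

It stops hard at about 52 mm and the force is rising, so leaf 3 binds. I relax the push, release and retreat.

```bash
python3 -m jog '[{"claw":0.1,"slide":[0,0,-0.0012],"twist":0},{"claw":0.1,"slide":[0,0,-0.0012],"twist":0},{"claw":0.1,"slide":[0,0,-0.0012],"twist":0}]'; python3 -m jog '[{"claw":0.5,"slide":[0,0,-0.0012],"twist":0},{"claw":0.5,"slide":[0,0,-0.0012],"twist":0},{"claw":0.5,"slide":[0,0,-0.0012],"twist":0},{"claw":0.5,"slide":[0,0,-0.0012],"twist":0},{"claw":0.5,"slide":[0,0,-0.03],"twist":0},{"claw":0.5,"slide":[0,0,-0.07],"twist":0},{"claw":0.5,"slide":[0,0,-0.1],"twist":0},{"claw":0.5,"slide":[0,0,-0.1],"twist":0}]'; python3 -m jog '[{"claw":0.5,"slide":[-0.04,0,0],"twist":0},{"claw":0.5,"slide":[-0.055,0,0],"twist":0},{"claw":0.5,"slide":[-0.055,0,0],"twist":0},{"claw":0.5,"slide":[-0.055,0,0],"twist":0},{"claw":0.5,"slide":[-0.055,0,0],"twist":0},{"claw":0.5,"slide":[-0.055,0,0],"twist":0}]'
python3 - <<'E'
from h import *
c=cam("wrist");im=robot.camera("wrist");cv2.imwrite("pics/w8.png",im)
heads(im,c,.128,(200,460,20,240),120,200,300)
go([.67,-.014,.2],7.7)
cv2.imwrite("pics/w8c.png",cv2.resize(im[0:260,200:460],None,fx=2.3,fy=2.3,interpolation=cv2.INTER_CUBIC))
E
```

```text
time: 27.42
ee_pos: [0.6145, -0.0249, 0.0986]
orientation: [-0.067, 0.998, -0.0, 0.0]
ft_force: [-1.3, -0.1, 3.3]
gripper_width: 0.228
grasp_force: 25.0
time: 28.08
ee_pos: [0.6187, -0.0258, 0.2052]
orientation: [-0.067, 0.998, -0.002, 0.006]
ft_force: [1.3, 0.1, 0.1]
gripper_width: 0.496
grasp_force: 0.0
time: 28.58
ee_pos: [0.6674, -0.0175, 0.1978]
orientation: [-0.067, 0.998, 0.0, -0.001]
ft_force: [0.2, 0.2, -0.3]
gripper_width: 0.5
grasp_force: 0.0
(310, 75, 27, 130) (array([614. , -23.7]), 7.04, (87.9, 18.2))
slide [-0.0028, 0.0032, -0.002] twist -0.0001 cur -172.32 [ 0.6676 -0.0176  0.198 ] t 28.63
```

View pics/w8c.png

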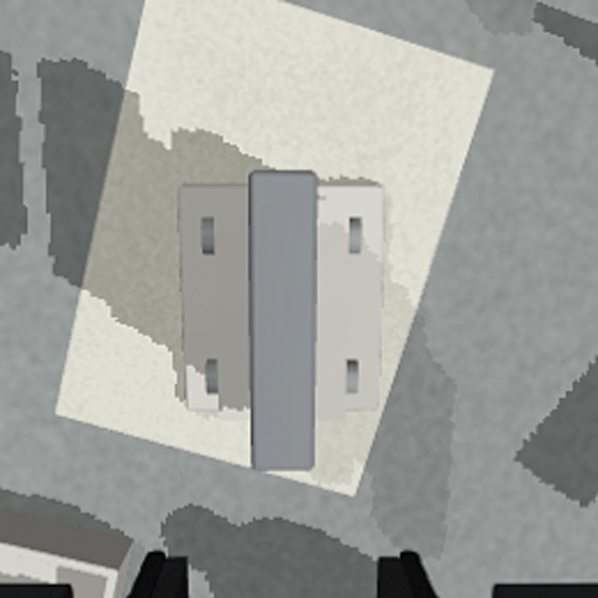

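Leaf 3 stands upright and in line with the slot (head at crop cols 250–316, rows 171–468), at yaw 7.0° against the slot's 7.7°. By geometry it cannot be more than 0.7 mm off centre. The fingers are clear of it, so I hand in.

```bash
python3 -c "
from station import robot
print(robot.job_done())"
```

```text
the job is handed in; nothing more can be done
None
```

Leaf 3 is the first leaf that binds, so the narrowing is about 8.4 mm wide. It stands square in the slot, leaves 1, 2 and 4 hang on the rack, and the job is handed in (no verdict returned).

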